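# Let the one-slug drive wheel find its heavy side on the balancing rollers

### The arm

A 6-joint arm with a two-finger parallel gripper is mounted at the origin on the work surface. World frame = base frame: x ahead of the robot, y to its left, z up, the work surface at z = 0. Lengths are in m, angles in rad, forces in N, time in s.
With the tool pointing down it reaches from about 0.375 to 0.9 m from the base axis. Payload 3.1 kg.
Tool frame: the origin (TCP) lies between the finger pads; the fingertips stand 8 mm ahead of it and the grasp point (between the pads) lies 11 mm behind it; z points along the fingers, y is the line along which they close (so a half turn about z gives the same grasp; the last joint's range is limited). The gripper opens to 85 mm and grips with 20 to 120 N. Pads are 22 mm wide; open, the fingers measure 114 mm over their backs; the gripper's body (76 mm by 85 mm) begins 54 mm behind the grasp point. The pads swing forward as they close: fully open they stand 13 mm farther back than shut.
Start: joints at [0.933, 0.527, 1.433, -0, 1.181, -0.178], TCP at [0.277, 0.56, 0.239] pointing down, gripper open.
Joint ranges: [-3.08, 3.08], [-0.75, 2.2], [0.22, 2.44], [-1.43, 4.57], [0, 2.65], [-2.85, 2.85]. Speed limits (rad/s): [2.79, 2.79, 3.14, 3.14, 3.14, 3.14].

### API

Orientations are given as a rotation vector (axis times angle).
In Python, from workcell import arm, cams gives the robot as it stands. The module is installed in compiled form; this text tells all that it offers.
- The arm moves only by the tool carry_out, never from a script. Its argument "deltas" is text: rows parted by semicolons, each of 7 numbers parted by spaces: the shift along the world's x, y, z in units of 0.4 m (1.0 is 0.4 m), then the turn, a rotation vector about the world's x, y, z in units of 45 degrees (1.0 is 45 degrees), then the opening, from 0 (shut) to 1 (fully open). In form: dx dy dz rx ry rz grip; .... A call has 1 to 8 rows; each row is the pose to reach, as a shift and turn from the pose commanded when the call began; what a row does not reach only later rows make up. A row lasts 1/8 s, in which the tool goes at most 62.5 mm and 10.7 degrees, less where a joint would pass 70% of its speed; a pose out of reach is approached as far as the arm can. A call with a number of a shift or a turn outside -1 to 1 is refused whole. A call with a gripper value outside its range is refused whole. The fingers move at their own pace and stop on an object; the grip force is fixed at half the most. Time passes only in rows, so rows that repeat a pose let the fingers close. It gives the time, the measured TCP pose, the force, the opening and the grip force at its end, in the units of the state.
- arm.state(): the state, without advancing time (a new reading comes with each control period).
- cams.grab_frame(name): name is "scene" or "top"; returns the picture (400x640x3 uint8, blue, green, red); there is no depth.
- cams.calibration(name): a dict with "K" (3x3 intrinsics, pixels), "R" (3x3) and "t" (3): a world point X has camera coordinates R X + t. Camera axes: x right, y down, z forward; pixel columns grow to the right and rows downward; lengths in m; the calibration is good to about 2 mm. A picture is of the moment at which its call begins. calibration takes no time and is no camera call.
- arm.sign_off(): hands the job in; it is judged then, once.
Trained networks look in the newest picture that a camera, given by its name, has taken for a name from the list of things; names that differ only in an ending like _2 or _b are one class to them, and where a whole thing is asked for, a point or a joint stands for the part that bears it (a point fixed in the world has none). Each returns a list of dicts, best first, with "conf" (0 to 1); they miss things now and then, are a little off and sometimes report something else, mostly with a low value. They report only what shows in the picture. A call takes as long as a camera call. They do not tell look-alikes from the thing itself.
- cams.find_in(query, camera): "rect" ([left, top, width, height] in pixels, round what is visible of it).
- cams.landmark_of(query, camera): "pixel" ([column, row] in pixels: a listed point, or the origin of a listed thing).
The state is a dict: "clock": time; "q": joint angles; "joint_velocities": joint speeds; "joint_efforts": joint torques, N m; "ee_pos": TCP position; "eef_rot": TCP orientation; "force": force on the tool from outside, world axes, zero at the start; "moment": the same for the moment, N m; "width": finger opening in m; "grip_force": force on a finger pad.
Only numpy, scipy, OpenCV 4.12 (cv2) and the standard library are available. Lean on these libraries where they do the work, as an engineer would, in place of code of your own. Each camera call takes 0.05 s, during which the arm holds its last target. There are 200 camera calls.

### The job

Take the black drive wheel that has only one steel slug out of its wooden cradle and lay its shaft level in the two pairs of rollers of the aluminium balancing stand. Let go and wait until it has rolled to rest with its heavy side down. Leave the other wheel, the one with two slugs, in its cradle.

Things in the scene. Friction and masses are not known exactly. Their poses are not given: they have to be found in the camera images.
- wheel: Wheel to balance: black disc, 84 mm diameter, 16 mm thick, upright on a level steel shaft of 12 mm diameter, 104 mm long, 56 mm above the bench; 18 mm hub stands 5 mm out of each face. One slug. 0.22-0.35 kg. Origin: middle of the shaft; y along the shaft, z away from the slug (up when the heavy side is down). Pinch the disc's top across its thickness, no deeper than 12 mm above the axis.
- slug (a point): Centre of that wheel's one slug: steel cylinder, 18 mm diameter, 40 mm long, through the disc parallel to the shaft, 28 mm off its axis, 12 mm out of each face. It makes this side heavy. At the start it lies on a ledge of the wooden cradle, 15 degrees above shaft level; the shaft lies in notches open at the top, cheeks 4 mm above its axis: lift straight up. A firm grip keeps that attitude.
- twin_wheel: The other wheel, to be left alone: same disc, shaft and cradle, but with two slugs opposite each other (balanced). Origin: middle of its shaft; y along the shaft.
- stand: Fixed stand, base 100 x 150 mm. Origin: underside centre, on the bench; y: the way the shaft lies. Free rollers, 32 mm diameter, 14 mm wide, in two pairs at y = +-40 mm, 32 mm apart in x; the shaft drops into their valleys, self-centring from 10 mm off. Seated shaft axis: x = 0, z = 62 mm. End plates, inner faces at y = +-64 mm, 74 mm high, leave 12 mm at each shaft end. It swings 2-5 s, stops within 8 degrees.
Mind the look-alikes: they are no part of the job. Leave any blue look-alike of the wheel alone.

How it is judged:
On the way:
1. the one-slug wheel's shaft lies on all four rollers of the stand (x of wheel in the frame of stand between -0.006 and 0.006 m and y of wheel in the frame of stand between -0.018 and 0.018 m and z of wheel in the frame of stand between 0.056 and 0.067 m and angle between the y axis of wheel and the y axis of stand, either way round below 0.12 rad), for 0.2 s.
At the end, for the whole second after the job is handed in: The one-slug wheel's shaft lies in the valley of both roller pairs (within 6 mm across, 18 mm along, 6 mm in height and 7 degrees of the seat), released and at rest, with the slug straight under the shaft within 15 degrees; the two-slug wheel is within 15 mm of where it stood (all of step 1 and angle between wheel's own z axis and vertical below 0.27 rad and linear speed of wheel below 0.02 m/s and angular speed of wheel below 0.25 rad/s and contact force between wheel and the fingers below 0.1 N and distance of twin_wheel from where it was at the start of the episode below 0.015 m); the robot touches nothing.
It fails at once if the two-slug wheel is lifted or knocked out of its cradle (moved more than 30 mm) (distance of twin_wheel from where it was at the start of the episode above 0.03 m).
It also fails if it takes over 54 s, if anything falls off the work surface, if the arm or the gripper's body presses on something with over 40 N, if the wrist force passes 120 N, or if a joint passes its speed limit or range.

## Working session

There is one attempt and no reset: what is moved stays moved. The work goes in short steps, Python scripts to look and compute and a tool call to move; the robot and the scene stay as the last step left them, time stands still between calls to the robot, and variables do not carry over. Pictures are saved under pics/ and viewed, at most 10 in all, crops included, and the job is handed in when it is done.

Besides the shell and the picture viewer there is one more tool, called after "Emit:" as name(argument=value, ...) on one line, values as JSON. carry_out: Moves the arm, as the interface text tells. Its arguments: {"type":"object","properties":{"deltas":{"type":"string"}},"required":["deltas"]}

```bash
mkdir -p pics
python3 - <<'E'
from workcell import arm,cams
import cv2
for c in("scene","top"):
    cv2.imwrite(f"pics/{c}0.png",cams.grab_frame(c))
    for q in("wheel","slug","twin_wheel","stand"):
        print(c,q,[(r["rect"],round(r["conf"],2)) for r in cams.find_in(q,c)],[(r["pixel"],round(r["conf"],2)) for r in cams.landmark_of(q,c)])
s=arm.state();print(s["ee_pos"],s["eef_rot"],s["clock"],s["width"])
for c in("scene","top"):print(cams.calibration(c))
E
```

```text
scene wheel [([316.8, 209.0, 45.1, 46.5], 0.93), ([244.7, 156.5, 33.0, 38.5], 0.84)] [([260.5, 175.7], 0.86), ([341.5, 230.9], 0.69)]
scene slug [([244.6, 161.9, 35.9, 34.5], 0.95), ([313.5, 208.0, 51.4, 45.3], 0.93)] [([260.4, 168.6], 0.85), ([344.5, 237.1], 0.64), ([207.4, 238.4], 0.33)]
scene twin_wheel [([433.8, 195.1, 38.7, 38.7], 0.87), ([162.1, 206.9, 86.1, 48.6], 0.57)] [([454.8, 216.5], 0.87)]
scene stand [([159.8, 211.0, 86.6, 45.7], 0.71)] [([208.3, 240.6], 0.63)]
top wheel [([292.0, 151.6, 52.4, 41.7], 0.77), ([383.7, 265.7, 46.0, 41.6], 0.73)] [([320.3, 170.7], 0.81), ([407.3, 283.7], 0.66)]
top slug [([290.4, 148.2, 55.2, 43.2], 0.73), ([381.0, 265.5, 49.8, 42.2], 0.56)] [([315.0, 153.8], 0.95), ([408.6, 284.1], 0.79)]
top twin_wheel [([176.3, 163.1, 45.7, 39.6], 0.81)] [([196.2, 183.5], 0.7)]
top stand [([415.7, 177.8, 80.4, 48.9], 0.95)] [([449.5, 203.2], 0.86)]
[0.27676017 0.56035599 0.23933265] [-7.14427190e-01 -3.05927162e+00 -1.42255515e-05] 0.9 0.08539534741197634
{'K': array([[362.39971634,   0.        , 324.75640229],
       [  0.        , 362.39971634, 199.56657245],
       [  0.        ,   0.        ,   1.        ]]), 'R': array([[ 0.02586851,  0.99965183,  0.0052001 ],
       [ 0.5763834 , -0.01066484, -0.8171098 ],
       [-0.81676985,  0.02413466, -0.57645861]]), 't': array([-0.00259757, -0.24100388,  1.22530275])}
{'K': array([[396.22012287,   0.        , 318.04926458],
       [  0.        , 396.22012287, 204.07185831],
       [  0.        ,   0.        ,   1.        ]]), 'R': array([[ 0.05144976, -0.99867503, -0.00104983],
       [-0.97717808, -0.05012528, -0.20642302],
       [ 0.2060969 ,  0.01164628, -0.97846228]]), 't': array([-0.01500418,  0.52984854,  0.72783461])}
```

View pics/scene0.png

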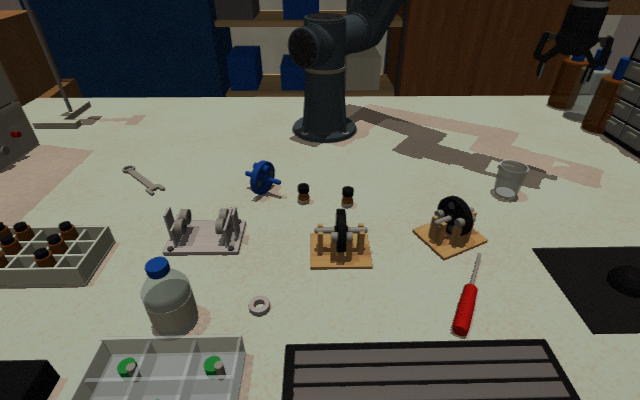

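View pics/top0.png

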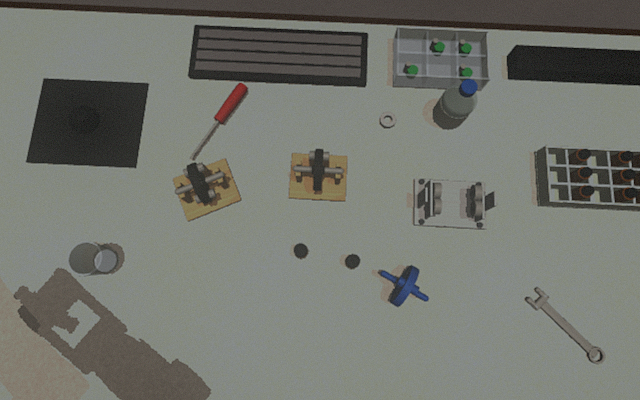

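The scene view shows a black wheel in a cradle at (341,231), another at (455,217), the stand at (205,235) and a blue look-alike at (262,177). In the top view these are at (320,171), (197,184), (450,203) and (405,285). I'll zoom in to count the slugs and read the shaft yaws.

```bash
cat > h.py <<'E'
from workcell import arm,cams
import numpy as np,cv2
def onplane(c,px,z):
    k=cams.calibration(c);R,t=k["R"],k["t"]
    d=R.T@np.linalg.solve(k["K"],[px[0],px[1],1.]);o=-R.T@t
    return o+d*(z-o[2])/d[2]
def proj(c,X):
    k=cams.calibration(c);p=k["K"]@(k["R"]@np.asarray(X,float)+k["t"]);return p[:2]/p[2]
def crop(img,x,y,w,h,s):return cv2.resize(img[y:y+h,x:x+w],None,fx=s,fy=s,interpolation=cv2.INTER_CUBIC)
E
python3 - <<'E'
from h import *
t=cv2.imread("pics/top0.png");s=cv2.imread("pics/scene0.png")
f=lambda im,x,y,w,h:cv2.resize(im[y:y+h,x:x+w],(400,300),interpolation=cv2.INTER_CUBIC)
g=np.vstack([np.hstack([f(t,160,145,80,60)*1.0,f(t,280,145,80,60)*1.0]),np.hstack([f(s,300,200,80,60)*1.,f(s,410,190,80,60)*1.])])
cv2.imwrite("pics/c1.png",np.clip(g*1.5,0,255).astype(np.uint8))
g=np.hstack([f(t,410,170,90,68)*1.,f(s,160,195,90,68)*1.])
cv2.imwrite("pics/c2.png",np.clip(g*1.5,0,255).astype(np.uint8))
for n,a,b in(("w",(320.3,170.7),(341.5,230.9)),("tw",(196.2,183.5),(454.8,216.5))):print(n,onplane("top",a,.056),onplane("scene",b,.056))
print("stand",onplane("top",(449.5,203.2),0),onplane("scene",(208.3,240.6),0))
E
```

```text
w [0.59847168 0.0112185  0.056     ] [0.60302017 0.01909924 0.056     ]
tw [0.5592338  0.25739678 0.056     ] [0.5621938  0.25337647 0.056     ]
stand [ 0.5577196  -0.26523816  0.        ] [ 0.56261015 -0.25614071  0.        ]
```

View pics/c1.png

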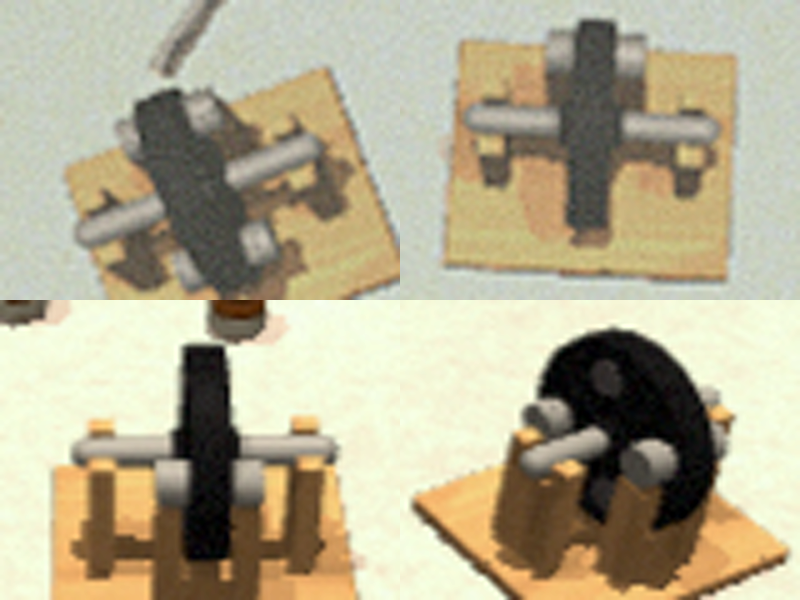

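View pics/c2.png

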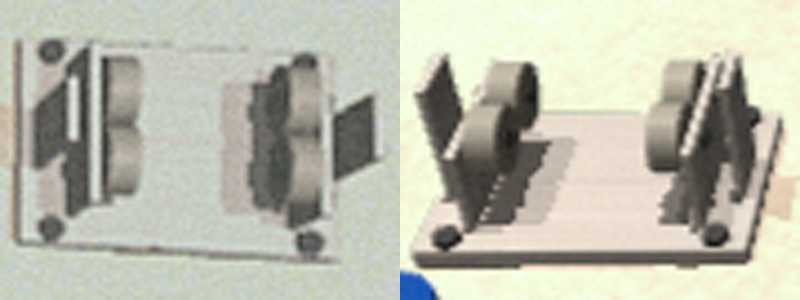

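The centre wheel, at (320,171) in the top view, has a single slug on its +x side, and the left one has two. Next I'll fit the wheel and stand poses.

Run:
```python
from h import *
from scipy.optimize import least_squares
def fit(pts,z0,x0):
    f=lambda p:np.concatenate([proj(c,[p[0]+np.cos(p[2])*l[0]-np.sin(p[2])*l[1],p[1]+np.sin(p[2])*l[0]+np.cos(p[2])*l[1],l[2]])-px for c,l,px in pts])
    r=least_squares(f,x0,loss="soft_l1");return r.x.round(4),f(r.x).reshape(-1,2).round(1).tolist()
W=[("top",(0,.051,.056),(294,168.2)),("top",(0,-.051,.056),(342.4,170.6)),("scene",(0,-.051,.056),(316,230)),("scene",(0,.051,.056),(366,230))]
T=[("top",(0,.051,.056),(177,191.5)),("top",(0,-.051,.056),(223.5,174)),]
a=lambda x,y:(410+x*90/400,170+y*68/300)
b=lambda x,y:(160+(x-400)*90/400,195+y*68/300)
h=.008
S=[("top",(.05,.075,h),a(18,38)),("top",(.05,-.075,h),a(330,55)),("top",(-.05,-.075,h),a(335,260)),("top",(-.05,.075,h),a(15,242)),
("scene",(.05,-.075,h),b(413,252)),("scene",(.05,.075,h),b(752,254)),("scene",(-.05,.075,h),b(782,114)),
("top",(0,.04,.05),a(124,126)),("top",(0,-.04,.05),a(304,136))]
for n,p in(("W",W),("T",T),("S",S)):
  print(n,fit(p,0,[.6,0,0]))
  for c in("top","scene"):
    q=[i for i in p if i[0]==c]
    if q:print("  ",c,fit(q,0,[.6,0,0])[0])
from scipy.spatial.transform import Rotation as Ro
s=arm.state();print(Ro.from_rotvec(s["eef_rot"]).as_matrix().round(3),s["q"])
```

```text
W (array([ 0.6007,  0.0169, -0.0055]), [[-1.8, -0.1], [0.5, 0.3], [-2.0, 0.4], [0.5, -0.1]])
   top [6.01e-01 1.56e-02 2.00e-04]
   scene [ 0.6001  0.0184 -0.0163]
T (array([0.5613, 0.2492, 0.4247]), [[-1.1, 0.2], [1.1, -0.3]])
   top [0.5613 0.2492 0.4247]
S (array([ 0.555 , -0.2618, -0.0077]), [[-0.5, -0.0], [0.1, 0.2], [0.3, 0.3], [-0.3, 0.2], [-1.5, 0.1], [-1.9, -1.0], [-0.5, -0.6], [-2.1, -0.5], [-2.4, -0.4]])
   top [ 0.555  -0.2632 -0.0072]
   scene [ 0.5565 -0.2586 -0.01  ]
[[-0.897  0.443 -0.   ]
 [ 0.443  0.897  0.   ]
 [ 0.     0.    -1.   ]] [ 9.33480571e-01  5.27468694e-01  1.43269061e+00  1.26227589e-05
  1.18142853e+00 -1.78486470e-01]
```

Emit:
carry_out(deltas="0.7 -0.95 0 0 0 0.573 1;0.7 -0.95 0 0 0 0.573 1;0.7 -0.95 0 0 0 0.573 1;0.7 -0.95 0 0 0 0.573 1;0.7 -0.95 0 0 0 0.573 1;0.7 -0.95 0 0 0 0.573 1;0.7 -0.95 0 0 0 0.573 1;0.7 -0.95 0 0 0 0.573 1")

```text
clock: 1.9
ee_pos: [0.5586, 0.1778, 0.2395]
eef_rot: [0.017, 3.14, -0.0]
force: [-0.1, 1.2, 0.6]
width: 0.0851
grip_force: 0.0
```

Emit:
carry_out(deltas="0.11 -0.41 0 0 0 0 1;0.11 -0.41 0 0 0 0 1;0.11 -0.41 0 0 0 0 1;0.11 -0.41 -0.2 0 0 0 1;0.11 -0.41 -0.25 0 0 0 1;0.11 -0.41 -0.25 0 0 0 1;0.11 -0.41 -0.25 0 0 0 1")

```text
clock: 2.78
ee_pos: [0.602, 0.0163, 0.1407]
eef_rot: [0.013, 3.139, -0.001]
force: [0.4, -0.1, 1.0]
width: 0.0856
grip_force: 0.0
```

Run:
```python
from h import *
s=arm.state();print(s["ee_pos"],s["clock"])
t=cams.grab_frame("top");c=cams.grab_frame("scene")
f=lambda im,x,y:cv2.resize(im[y:y+120,x:x+120],(400,400),interpolation=cv2.INTER_CUBIC)
cv2.imwrite("pics/d.png",np.clip(np.hstack([f(t,260,110),f(c,280,150)])*1.4,0,255))
```

```text
[0.60199274 0.01633998 0.140676  ] 2.775[ WARN:0@2.456] global loadsave.cpp:1063 imwrite_ Unsupported depth image for selected encoder is fallbacked to CV_8U.
```

View pics/d.png

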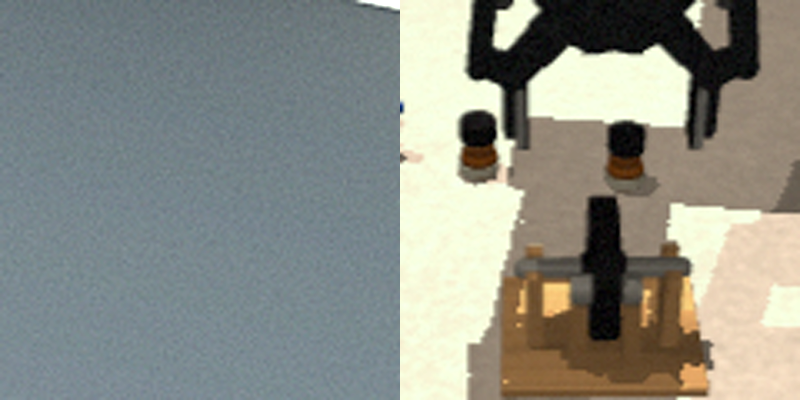

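Emit:
carry_out(deltas="0 -0.004 -0.07 0 0 0 1;0 -0.004 -0.12 0 0 0 1;0 -0.004 -0.152 0 0 0 1;0 -0.004 -0.152 0 0 0 0.6;0 -0.004 -0.152 0 0 0 0;0 -0.004 -0.152 0 0 0 0;0 -0.004 -0.152 0 0 0 0;0 -0.004 -0.152 0 0 0 0")

```text
clock: 3.88
ee_pos: [0.6012, 0.0148, 0.0794]
eef_rot: [0.014, 3.14, -0.0]
force: [-0.5, 0.7, 4.4]
width: 0.0149
grip_force: 59.6
```

Emit:
carry_out(deltas="0 0 0.02 0 0 0 0;0 0 0.06 0 0 0 0;0 0 0.12 0 0 0 0;0 0 0.2 0 0 0 0;0 0 0.2 0 0 0 0")

```text
clock: 4.5
ee_pos: [0.6029, 0.0144, 0.1615]
eef_rot: [0.014, 3.135, -0.002]
force: [0.6, -0.2, -2.9]
width: 0.0147
grip_force: 58.8
```

Run:
```python
from h import *
s=arm.state();print(s["ee_pos"],s["force"],s["width"],s["q"].round(2) if hasattr(s["q"],"round") else s["q"])
c=cams.grab_frame("scene")
cv2.imwrite("pics/e.png",np.clip(cv2.resize(c[130:250,270:430],(640,480),interpolation=cv2.INTER_CUBIC)*1.4,0,255).astype(np.uint8))
```

```text
[0.60285821 0.01443677 0.16153601] [ 0.59419254 -0.23864877 -2.89345284] 0.014709969702720035 [-0.16  0.59  1.57 -0.    0.98 -1.72]
```

View pics/e.png

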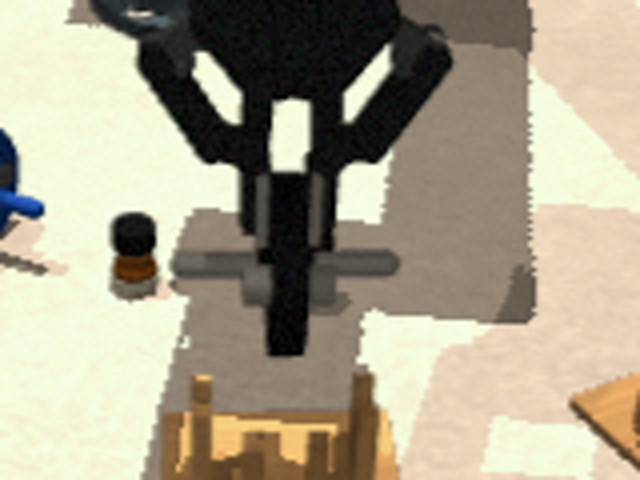

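Emit:
carry_out(deltas="-0.02 -0.12 0 0 0 0 0;-0.04 -0.26 0 0 0 0 0;-0.07 -0.4 0 0 0 0 0;-0.09 -0.54 0 0 0 0 0;-0.11 -0.64 0 0 0 0 0;-0.115 -0.69 0 0 0 0 0;-0.115 -0.69 -0.05 0 0 0 0;-0.115 -0.69 -0.05 0 0 0 0")

```text
clock: 5.55
ee_pos: [0.553, -0.2594, 0.1361]
eef_rot: [-0.014, -3.136, -0.007]
force: [-0.7, 0.4, -1.9]
width: 0.0148
grip_force: 59.0
```

Run:
```python
from h import *
s=arm.state();print(s["ee_pos"],s["force"],s["width"])
c=cams.grab_frame("scene");t=cams.grab_frame("top")
f=lambda im,x,y:cv2.resize(im[y:y+120,x:x+120],(400,400),interpolation=cv2.INTER_CUBIC)
cv2.imwrite("pics/f.png",np.clip(np.hstack([f(c,145,140),f(t,395,140)])*1.3,0,255).astype(np.uint8))
```

```text
[ 0.55302679 -0.25944679  0.13608543] [-0.67988572  0.43490987 -1.89834904] 0.014830297467182755
```

View pics/f.png

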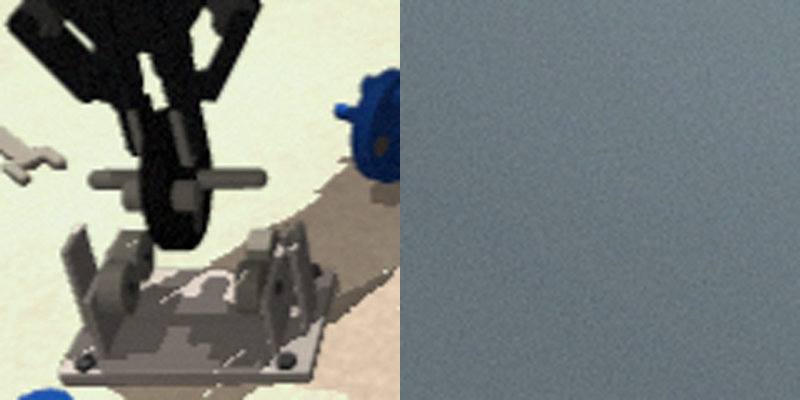

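The shaft is level above the stand and lined up with the valleys, so I'm lowering it.

Emit:
carry_out(deltas="0 0 -0.04 0 0 0 0;0 0 -0.08 0 0 0 0;0 0 -0.105 0 0 0 0;0 0 -0.12 0 0 0 0;0 0 -0.127 0 0 0 0;0 0 -0.132 0 0 0 0;0 0 -0.132 0 0 0 0")

```text
clock: 6.52
ee_pos: [0.5556, -0.2613, 0.0863]
eef_rot: [0.014, 3.14, -0.001]
force: [1.7, 1.6, -0.8]
width: 0.015
grip_force: 59.3
```

Emit:
carry_out(deltas="0 0 -0.002 0 0 0 0;0 0 -0.003 0 0 0 0;0 0 -0.003 0 0 0 0")

```text
clock: 6.9
ee_pos: [0.5563, -0.2614, 0.0854]
eef_rot: [0.015, 3.138, -0.002]
force: [4.7, 2.3, 2.0]
width: 0.0152
grip_force: 59.6
```

Run:
```python
from h import *
s=arm.state();print(s["ee_pos"],s["force"],s["width"])
c=cams.grab_frame("scene")
cv2.imwrite("pics/g.png",np.clip(cv2.resize(c[180:270,145:265],(800,600),interpolation=cv2.INTER_CUBIC)*1.3,0,255).astype(np.uint8))
for y in(.052,0,-.052):print(proj("scene",[.555,-.262+y,.062]))
```

```text
[ 0.55626051 -0.26138309  0.08542161] [4.71414612 2.27389322 2.02283928] 0.015207148892042973
[226.69803426 214.66735606]
[200.72123973 214.96865572]
[174.65496537 215.27099324]
```

View pics/g.png

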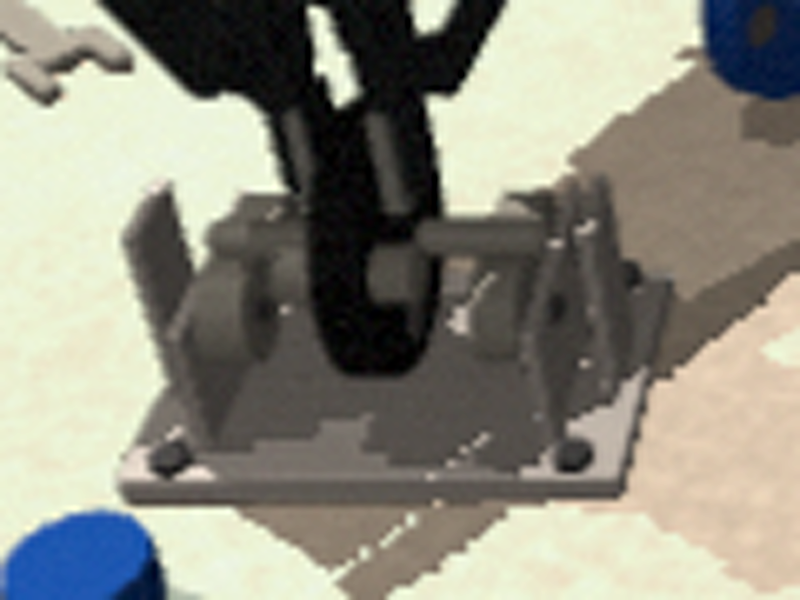

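The shaft is resting in the rollers with a small sideways push in +x. I'll ease 2 mm towards +x, open, and retreat upwards.

Emit:
carry_out(deltas="0.005 0 0 0 0 0 0;0.005 0 0 0 0 0 0;0.005 0 0 0 0 0 0.8;0.005 0 0 0 0 0 0.8;0.005 0 0.01 0 0 0 0.8;0.005 0 0.1 0 0 0 0.8;0.005 0 0.25 0 0 0 0.8;0.005 0 0.4 0 0 0 0.8")

```text
clock: 7.95
ee_pos: [0.5562, -0.2612, 0.2458]
eef_rot: [-0.014, -3.14, -0.001]
force: [1.7, -0.0, -0.0]
width: 0.0683
grip_force: 0.0
```

Emit:
carry_out(deltas="0 0 0 0 0 0 0.8;-0.3 0.4 0.1 0 0 0 0.8;-0.3 0.4 0.1 0 0 0 0.8;-0.3 0.4 0.1 0 0 0 0.8;-0.3 0.4 0.1 0 0 0 0.8;-0.3 0.4 0.1 0 0 0 0.8;-0.3 0.4 0.1 0 0 0 0.8;-0.3 0.4 0.1 0 0 0 0.8")

```text
clock: 8.95
ee_pos: [0.4378, -0.1025, 0.284]
eef_rot: [-0.016, -3.141, 0.0]
force: [-0.8, -0.0, 0.5]
width: 0.0682
grip_force: 0.0
```

Emit:
carry_out(deltas="0 0 0 0 0 0 0.8;0 0 0 0 0 0 0.8;0 0 0 0 0 0 0.8;0 0 0 0 0 0 0.8;0 0 0 0 0 0 0.8;0 0 0 0 0 0 0.8;0 0 0 0 0 0 0.8;0 0 0 0 0 0 0.8")

```text
clock: 9.95
ee_pos: [0.4368, -0.1012, 0.2845]
eef_rot: [0.014, 3.141, -0.0]
force: [-0.6, 0.5, 0.1]
width: 0.0684
grip_force: 0.0
```

Emit:
carry_out(deltas="0 0 0 0 0 0 0.8;0 0 0 0 0 0 0.8;0 0 0 0 0 0 0.8;0 0 0 0 0 0 0.8;0 0 0 0 0 0 0.8;0 0 0 0 0 0 0.8;0 0 0 0 0 0 0.8;0 0 0 0 0 0 0.8")

```text
clock: 10.95
ee_pos: [0.4368, -0.1012, 0.2845]
eef_rot: [0.014, 3.142, -0.0]
force: [0.9, -0.4, -0.4]
width: 0.0682
grip_force: 0.0
```

Emit:
carry_out(deltas="0 0 0 0 0 0 0.8;0 0 0 0 0 0 0.8;0 0 0 0 0 0 0.8;0 0 0 0 0 0 0.8;0 0 0 0 0 0 0.8;0 0 0 0 0 0 0.8;0 0 0 0 0 0 0.8;0 0 0 0 0 0 0.8")

```text
clock: 11.95
ee_pos: [0.4368, -0.1013, 0.2845]
eef_rot: [0.014, 3.142, -0.0]
force: [0.4, -0.1, 0.2]
width: 0.068
grip_force: 0.0
```

Emit:
carry_out(deltas="0 0 0 0 0 0 0.8;0 0 0 0 0 0 0.8;0 0 0 0 0 0 0.8;0 0 0 0 0 0 0.8;0 0 0 0 0 0 0.8;0 0 0 0 0 0 0.8;0 0 0 0 0 0 0.8;0 0 0 0 0 0 0.8")

```text
clock: 12.95
ee_pos: [0.4368, -0.1013, 0.2845]
eef_rot: [0.014, 3.142, -0.0]
force: [-0.3, -0.2, 0.8]
width: 0.0686
grip_force: 0.0
```

Emit:
carry_out(deltas="0 0 0 0 0 0 0.8;0 0 0 0 0 0 0.8;0 0 0 0 0 0 0.8;0 0 0 0 0 0 0.8;0 0 0 0 0 0 0.8;0 0 0 0 0 0 0.8;0 0 0 0 0 0 0.8;0 0 0 0 0 0 0.8")

```text
clock: 13.95
ee_pos: [0.4367, -0.1012, 0.2845]
eef_rot: [-0.014, -3.142, 0.0]
force: [-0.3, -0.1, 0.7]
width: 0.068
grip_force: 0.0
```

Run:
```python
from h import *
f=lambda im,x,y:cv2.resize(im[y:y+90,x:x+90],(400,400),interpolation=cv2.INTER_CUBIC)
c=cams.grab_frame("scene");t=cams.grab_frame("top")
c2=None
for _ in range(10):c2=cams.grab_frame("scene")
d=np.abs(c2[180:270,150:260].astype(int)-c[180:270,150:260]);print("diff",d.mean(),d.max(),arm.state()["clock"])
for q in("slug","wheel"):print(q,cams.landmark_of(q,"scene"))
print(proj("scene",[.555,-.262,.062]),proj("scene",[.555,-.262,.034]))
cv2.imwrite("pics/i.png",np.clip(np.hstack([f(c2,155,180),f(t,405,150)])*1.5,0,255).astype(np.uint8))
```

```text
diff 1.353905723905724 17 14.55
slug [{'pixel': [205.1, 225.1], 'conf': 0.8}, {'pixel': [260.1, 169.0], 'conf': 0.75}]
wheel [{'pixel': [201.8, 216.2], 'conf': 0.91}, {'pixel': [260.8, 173.6], 'conf': 0.78}]
[200.72123973 214.96865572] [203.33394183 225.74879623]
```

View pics/i.png

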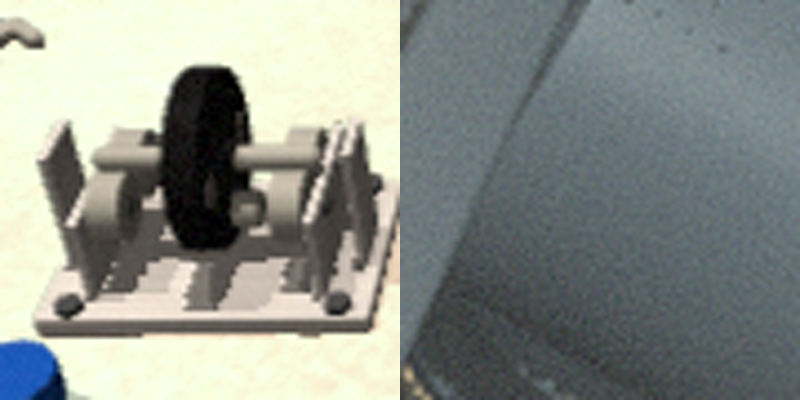

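The shaft lies in both roller pairs at about (201,216). The slug is straight below it at (205,225), where I predicted (203,226), and nothing is moving.

```bash
python3 -c "
from workcell import arm
print(arm.sign_off())"
```

```text
the job is handed in; nothing more can be done
None
```

The one-slug wheel rests in the stand's rollers, released and still with its slug straight down; I left the two-slug wheel untouched in its cradle and handed the job in at about 14.6 s (the hand-in gave no verdict).

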